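# Sort inspected type chases into pass and reject carriers

## Robot

A 6-joint arm with a two-finger parallel gripper is mounted at the origin on a cart in front of the work surface, level with it; the furniture and walls round the work are solid. World frame = base frame: x ahead of the robot, y to its left, z up, the work surface at z = 0. Lengths are in m, angles in degrees, forces in N, time in s.
With the tool pointing down it reaches from about 0.4 to 0.825 m from the base axis. Payload 7 kg.
Tool frame: the origin (TCP) lies midway between the tips of the shut fingers; the grasp point (between the pads) lies 19 mm behind it; z points along the fingers, y is the line along which they close (so a half turn about z gives the same grasp; the last joint's range is limited). The gripper opens to 88 mm and grips with 3 to 60 N. Pads are 19 mm wide; open, the fingers measure 130 mm over their backs; the gripper's body (78 mm by 193 mm) begins 47 mm behind the grasp point.
Start: joints at [87.611, 20.546, 0.682, 0, -70.136, -16.507], TCP at [0.219, 0.639, 0.227] pointing down, gripper open.
Joint ranges: [-176.03, 176.03], [-82.01, 121.73], [-58.28, 71.71], [-173.87, 95.51], [-174.79, -0.11], [-173.66, 173.66]. Speed limits (degrees/s): [136.94, 136.94, 172.46, 180, 180, 180].

## Interface

Orientations are given as a 3x3 rotation matrix whose columns are the frame's x, y, z axes.
In Python, from rig import robot gives the robot as it stands. Calls block until the motion is done:
- robot.goto(position, orientation): joint-space move of the TCP to a pose.
- robot.servo_line(position, ori=None, speed=0.15): straight line of the TCP; ori=None keeps the orientation; speed is the mean speed in m/s.
- robot.movej(angles): joint-space move.
- robot.move_gripper(opening): opening from 0.0 (shut) to 1.0 (fully open); the grip force is fixed at half the most; returns when the fingers have stopped.
- robot.dwell(seconds).
- robot.ik(position, orientation): joint angles nearest the present ones, or None.
- robot.grab_frame(name): name is "side" or "top" or "wrist"; returns (picture, depth): 400x640x3 uint8, red, green, blue; 400x640 float32, m along the optical axis (not along the pixel's ray), 0 where there is no reading.
- robot.camera_info(name): a dict with "vfov" (degrees; the focal length in pixels is half the picture's height over the tangent of half this angle, whatever the lens; pixels are square), "cx", "cy" (the principal point, pixels), "view" (4x4, takes a point from world to camera coordinates); the wrist camera has in their place "T_tool_cam" (4x4, takes a point from camera to tool coordinates, whose origin is the TCP and whose axes are the flange's). Camera axes: x right, y down, z forward; pixel columns grow to the right and rows downward; lengths in m; the calibration is good to about 2 mm. A picture is of the moment at which its call begins: read the wrist's pose just before it. camera_info takes no time and is no camera call.
A pose or a line that the arm cannot do raises robot.Unreachable and nothing moves.
- robot.job_done(): hands the job in, once; it reports no verdict.
Readings, each from a call of its own:
- robot.read_t(): time.
- robot.read_qpos(): joint angles.
- robot.read_qvel(): joint speeds.
- robot.read_effort(): joint torques, N m.
- robot.read_position(): TCP position.
- robot.read_tcp_rot(): TCP orientation.
- robot.read_force(): force on the tool from outside, world axes, zero at the start.
- robot.read_ft_torque(): the same for the moment, N m.
- robot.read_grip_width(): opening from 0.0 (shut) to 1.0 (fully open).
Only numpy, scipy, OpenCV 4.12 (cv2) and the standard library are available. Lean on these libraries where they do the work, as an engineer would, in place of code of your own. Each camera call takes 0.05 s, during which the arm holds its last target. There are 200 camera calls.

## Task

The stamping-press chases have been inspected: a round brass tag on the grip means passed, a triangular one means rejected. Clip each chase into a bay of the carrier that bears the same mark, tongue under the lip and heel pressed down until the spring bolt has snapped out over it, so that all three lie flat and locked. Leave the other things on the bench as they are.

Things in the scene. Friction and masses are not known exactly. Their poses are not given: they have to be found in the camera images.
- chase_a: Type chase: steel frame, wooden grip, brass tag on top: a disc 24 mm across (passed). Origin under the frame on the centre line; x from toe to heel, z up. Tongue x -44 to -24 mm, 28 wide, 5 thick; frame x -24 to 36, 40 wide, 22 high; heel ledge x 36 to 42, 14 high; grip x -16 to 24, 28 wide, z 22 to 55; tag 2 thick. Starts upright on the bench, toe roughly towards the robot.
- chase_b: Type chase: steel frame, wooden grip, brass tag on top: a disc 24 mm across (passed). Size and axes as chase_a. 0.2 to 0.4 kg.
- chase_c: Type chase: steel frame, wooden grip, brass tag on top: a triangle 23 mm long (rejected). Size and axes as chase_a.
- round_carrier: Fixed carrier with two bays, marked by a brass disc 28 mm across between them: wooden base 154 (x) x 190 (y) x 12 mm. Origin on the bench under it, 7 mm nearer the robot than the base's centre; x from toe lips (robot side) to latches. Bays along x at y = -45 mm (bay1) and +45 mm (bay2).
- triangle_carrier: The same carrier, marked by a brass triangle 27 mm long between its bays.
- round_carrier_bay1 (a point): Nominal origin of a latched chase, on the bay floor 16 mm above the bench, same axes (mm from here). Toe stop x -45, 12 high; from it a lip 34 wide overhangs to x -35, underside rising from 8 at the stop to 13 at its edge, top 17. Side rails x -18 to 34, 8 high, 44 apart. Too short between lip and bolt for a level chase: toe first, tilted 30 to 40 degrees.
- round_carrier_bay2 (a point): Like bay 1. Latch housing x 43.5 to 65.5, 30 wide, 30 high; sprung bolt, 16 wide, out to x 38: flat underside z 16.5, steep bevel from z 20 at x 38 to z 28.5; the heel swung down pushes it back and it springs over the ledge. Each bay's steel bed with lip, rails and latch has been set, for register, up to 14 mm either way along x from here, by an unknown amount: feel for the stop.
- triangle_carrier_bay1 (a point): Bay 1 of the triangle carrier, like those of the round one (its bed also set up to 14 mm either way).
- triangle_carrier_bay2 (a point): Bay 2 of the triangle carrier, like those of the round one (its bed also set up to 14 mm either way).
- round_carrier_bolt1 (a joint): Bolt of bay 1 of the round_carrier (m): 0 = sprung out, as over a latched chase; up to 0.008 pushed back. Passing it takes about 5 to 10 N on the heel.
- round_carrier_bolt2 (a joint): Bolt of bay 2 of the round_carrier (m): 0 = sprung out, as over a latched chase; up to 0.008 pushed back. Passing it takes about 5 to 10 N on the heel.
- triangle_carrier_bolt1 (a joint): Bolt of bay 1 of the triangle_carrier (m): 0 = sprung out, as over a latched chase; up to 0.008 pushed back. Passing it takes about 5 to 10 N on the heel.
- triangle_carrier_bolt2 (a joint): Bolt of bay 2 of the triangle_carrier (m): 0 = sprung out, as over a latched chase; up to 0.008 pushed back. Passing it takes about 5 to 10 N on the heel.
- thread_spool_1: Bystander: wooden spool of pale thread, 42 mm across, 52 mm high, standing; origin under its centre
- thread_spool_2: Bystander: wooden spool of red thread, 42 mm across, 52 mm high, standing; origin under its centre
- weight_1: Bystander: cloth-covered iron weight 55 x 110 x 45 mm; origin under its centre
- glue_pot: Bystander: stoneware paste pot, 72 mm across, 65 mm high; origin under its centre
- awl: Bystander: awl with wooden handle, 160 mm long, lying along its y; origin under its centre
- bone_folder: Bystander: flat bone folder 22 x 108 x 8 mm, lying; origin under its centre
- bench_scissors: Bystander: scissors with red handles, 87 x 199 x 9 mm, lying; origin under the centre

How it is judged:
By the outcome, as a careful person would: the job done as asked, in the order asked, and still so for the second after the job is handed in, with the robot touching nothing.
It also fails if it takes over 72 s, if anything falls off the work surface, if the arm or the gripper's body presses on something with over 40 N, if the wrist force passes 120 N, or if a joint passes its speed limit or range.

## Working session

There is one attempt and no reset: what is moved stays moved. The work goes in short steps, each a Python script; the robot and the scene stay as the last script left them, time stands still between calls to the robot, and variables do not carry over. Pictures are saved under pics/ and viewed, on a budget of 10 in all, crops included, one or two more only if the job needs it, and the job is handed in when it is done.

```bash
ls; mkdir -p pics; python3 - <<'E'
from rig import robot
import cv2,numpy as np
for n in("top","side"):
    p,d=robot.grab_frame(n); cv2.imwrite(f"pics/{n}0.png",p[:,:,::-1]); np.save(f"pics/{n}0.npy",d)
    print(n,{k:(np.round(v,4).tolist() if k=='view' else v) for k,v in robot.camera_info(n).items()})
print(robot.camera_info("wrist")); print(robot.read_t(),robot.read_tcp_rot())
E
```

```text
pics
top {'vfov': 56.30462791097573, 'cx': 322.27893939289413, 'cy': 192.46198956618812, 'view': [[0.3082, -0.9513, -0.003, -0.2698], [-0.9135, -0.2951, -0.2799, 0.489], [0.2654, 0.089, -0.96, 0.994], [0.0, 0.0, 0.0, 1.0]]}
side {'vfov': 52.975905370814644, 'cx': 320.3549435626777, 'cy': 197.75599487709934, 'view': [[0.9912, -0.1321, -0.0092, -0.5343], [-0.0885, -0.6094, -0.7879, 0.0512], [0.0985, 0.7818, -0.6157, 1.2119], [0.0, 0.0, 0.0, 1.0]]}
{'vfov': 69.340781004656, 'cx': 322.3070636706703, 'cy': 200.67861976089688, 'T_tool_cam': array([[-4.31864108e-05, -9.64806825e-01, -2.62959671e-01,
         7.03253017e-02],
       [ 9.99999967e-01, -1.07980318e-04,  2.31950921e-04,
         1.09716843e-04],
       [-2.52182301e-04, -2.62959652e-01,  9.64806798e-01,
        -1.58720137e-01],
       [ 0.00000000e+00,  0.00000000e+00,  0.00000000e+00,
         1.00000000e+00]])}
0.1 [[ 9.46082799e-01 -3.23924728e-01 -3.28290562e-04]
 [-3.23924849e-01 -9.46081636e-01 -1.49328146e-03]
 [ 1.73121121e-04  1.51910938e-03 -9.99998831e-01]]
```

View pics/top0.png

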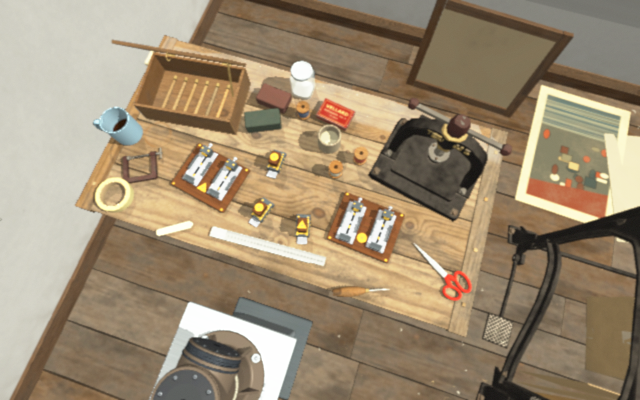

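View pics/side0.png

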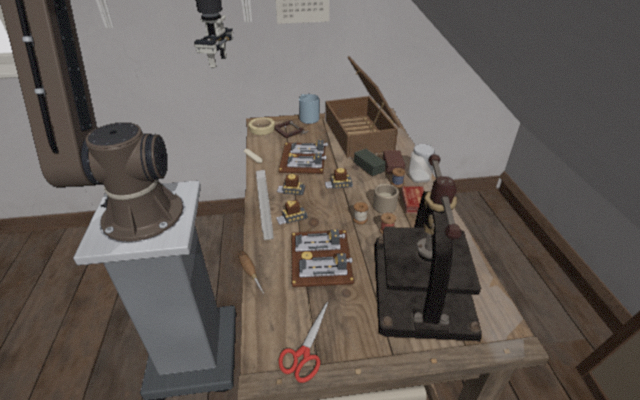

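The top view shows the triangle carrier at about (210,178) and the round carrier at (367,227). The chases are at (274,160), (260,209) and (303,227). The last one looks triangular. I'll get rough positions next.

```bash
cat > h.py <<'E'
from rig import robot
import cv2,numpy as np
def cloud(n,d,T=None):
    """world xyz per pixel; T = world<-tool for the wrist"""
    c=robot.camera_info(n); f=200/np.tan(np.radians(c['vfov']/2))
    v,u=np.mgrid[0:400,0:640]
    P=np.stack([(u-c['cx'])/f*d,(v-c['cy'])/f*d,d],-1)
    M=T@c['T_tool_cam'] if n=='wrist' else np.linalg.inv(c['view'])
    W=P@M[:3,:3].T+M[:3,3]; W[d==0]=np.nan
    return W
def pose():
    T=np.eye(4); T[:3,:3]=robot.read_tcp_rot(); T[:3,3]=robot.read_position(); return T
E
python3 - <<'E'
from h import *
p=cv2.imread("pics/top0.png"); W=cloud("top",np.load("pics/top0.npy"))
for n,(u,v) in dict(b1=(274,158),b2=(261,207),b3=(303,226),tri=(203,187),rnd=(362,239),bench=(280,190),spA=(335,166),spB=(361,153),can=(330,135),press=(400,170)).items():
    print(n,np.round(np.nanmedian(W[v-1:v+2,u-1:u+2].reshape(-1,3),0),3))
hsv=cv2.cvtColor(p,cv2.COLOR_BGR2HSV)
# brass/grip tops: centroid of points 50..65mm high near each chase
for n,(u,v) in dict(b1=(274,158),b2=(261,207),b3=(303,226)).items():
    w=W[v-22:v+22,u-22:u+22].reshape(-1,3)
    g=w[(w[:,2]>.045)&(w[:,2]<.07)]; l=w[(w[:,2]>.010)&(w[:,2]<.07)]
    print(n,len(g),g.mean(0).round(4),len(l),l.mean(0).round(4))
c=p[120:270,160:420]; cv2.imwrite("pics/crop.png",cv2.resize(c,None,fx=3,fy=3,interpolation=cv2.INTER_CUBIC))
E
```

```text
b1 [0.609 0.064 0.057]
b2 [0.457 0.048 0.057]
b3 [ 0.442 -0.084  0.058]
tri [0.47  0.246 0.014]
rnd [ 0.466 -0.254  0.014]
bench [ 0.536  0.026 -0.001]
spA [ 0.646 -0.114  0.042]
spB [ 0.712 -0.176  0.035]
can [ 0.74  -0.069  0.036]
press [ 0.666 -0.296  0.107]
b1 126 [0.6113 0.0642 0.0559] 294 [0.6102 0.0609 0.0376]
b2 140 [0.4545 0.0521 0.0555] 336 [0.4564 0.0495 0.0364]
b3 141 [ 0.4455 -0.079   0.0553] 336 [ 0.4444 -0.0784  0.0356]
```

View pics/crop.png

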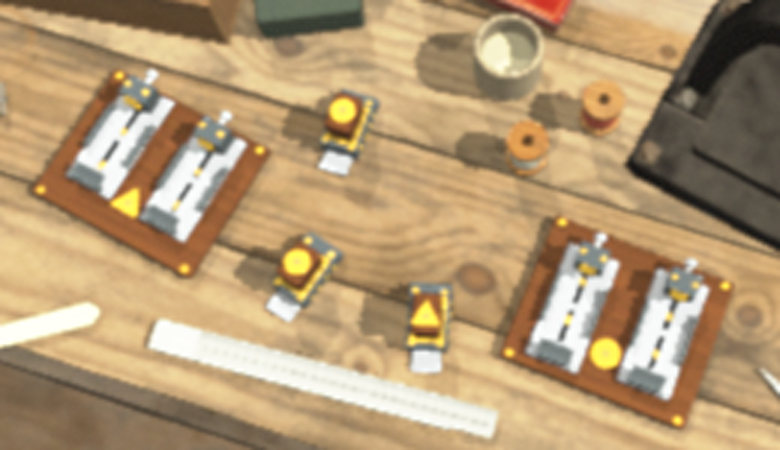

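The crop confirms it: chase_a and chase_b carry discs, the third (chase_c) at (427,317) a triangle. I'll take two wrist shots for precision.

```bash
python3 - <<'E'
from h import *
R=np.array([[1,0,0],[0,-1,0],[0,0,-1.]])
for i,y in enumerate((.2,-.2)):
    robot.goto([.42,y,.24],R)
    T=pose(); p,d=robot.grab_frame("wrist")
    cv2.imwrite(f"pics/w{i}.png",p[:,:,::-1]); np.savez(f"pics/w{i}.npz",d=d,T=T)
    W=cloud("wrist",d,T); b=W[(abs(W[...,2])<.006)]
    print(robot.read_t(),robot.read_qpos(),T[:3,3],np.median(b[:,2]))
c=np.vstack([cv2.imread(f"pics/w{i}.png")[:300] for i in(0,1)]); cv2.imwrite("pics/w01.png",c)
E
```

```text
1.9083 [ 4.98744375e+01 -1.81905949e-01 -2.33563709e+01  7.39425584e-04
 -6.68323440e+01  4.01636030e+01] [0.42014194 0.20070039 0.24001404] -0.0002109160853546732
3.4417 [-1.01420624e+00 -2.23001711e-01 -2.33832329e+01 -2.11764337e-03
 -6.68311574e+01  9.10819318e+01] [ 0.42039352 -0.19941028  0.23998894] -9.053032615169432e-05
```

View pics/w01.png

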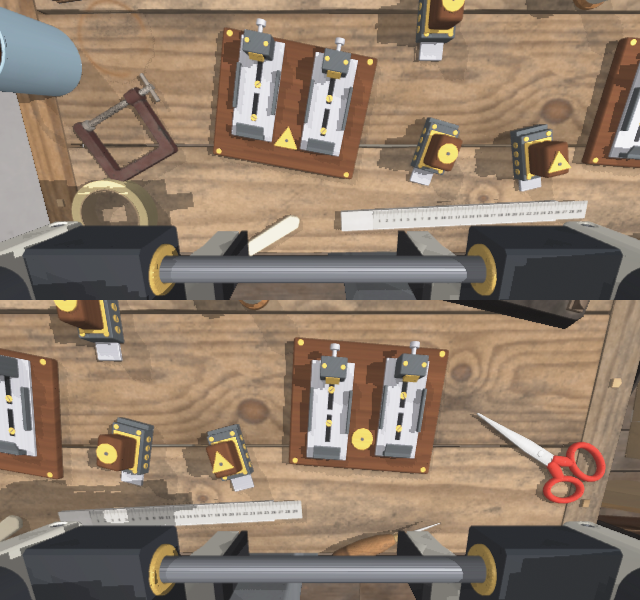

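The wrist views show all chases and both carriers clearly: triangle carrier at (295,100), round carrier at (370,405), triangle-tagged chase at (540,157). Next I'll fit the poses from depth.

```bash
cat > fit.py <<'E'
from h import *
C=[]
for i in(0,1):
    z=np.load(f"pics/w{i}.npz"); W=cloud("wrist",z['d'],z['T']); W[235:]=np.nan; C.append(W)
def near(W,c,r): 
    w=W.reshape(-1,3); w=w[np.isfinite(w[:,0])]; return w[np.hypot(*(w[:,:2]-c).T)<r]
def rect(q,major_x):
    c,s,a=cv2.minAreaRect((q[:,:2]*1000).astype(np.float32))
    if (s[0]>s[1])!=major_x: s=s[::-1]; a+=90
    a=(a+90)%180-90
    return np.array(c),s,a
if __name__=="__main__":
  for n,k,c in(("tri",0,(.535,.27)),("rnd",1,(.535,-.26))):
    w=near(C[k],c,.13); q=w[(w[:,2]>.008)&(w[:,2]<.0142)]
    m,s,a=rect(q,False); print(n,"base c",m.round(1),"size",np.round(s,1),"yaw",round(a,2),"z",np.median(q[:,2]))
    t=np.radians(a); R=np.array([[np.cos(t),-np.sin(t)],[np.sin(t),np.cos(t)]])
    l=(w[:,:2]*1000-m)@R; l[:,0]+=7; z=w[:,2]*1000
    for b,y in((1,-45),(2,45)):
        for nm,z0,z1,x0,x1 in(("lip",31.5,35,-65,-15),("latch",44,48,25,85),("bed/rail",22.5,25.5,-35,50),("floor",15,17.5,-70,70)):
            g=l[(z>z0)&(z<z1)&(abs(l[:,1]-y)<30)&(l[:,0]>x0)&(l[:,0]<x1)]
            p=np.percentile(g,[2,98],axis=0) if len(g) else None
            print("  bay",b,nm,len(g),None if p is None else p.round(1).tolist())
  for n,c in(("a",(.61,.064)),("b",(.455,.051)),("c",(.445,-.08))):
   for k in(0,1):
    w=near(C[k],c,.06)
    q=w[(w[:,2]>.0525)&(w[:,2]<.06)]
    f=w[(w[:,2]>.019)&(w[:,2]<.0245)]; tg=w[(w[:,2]>.003)&(w[:,2]<.0075)]
    if len(q)<50: continue
    m,s,a=rect(q,True); t=np.radians(a); ex=np.array([np.cos(t),np.sin(t)])
    l=lambda P:(P[:,:2]*1000-m)@np.array([ex,[-ex[1],ex[0]]]).T
    print(n,k,"grip c",m.round(1),np.round(s,1),"yaw",round(a,2),len(q),"frame",np.percentile(l(f),[2,98],axis=0).round(1).tolist(),len(f),"tongue",np.percentile(l(tg),[3,97],axis=0).round(1).tolist() if len(tg) else 0,len(tg))
E
python3 fit.py
```

```text
tri base c [508.  240.3] size [154.1 190.4] yaw -10.54 z 0.012450006826991294
  bay 1 lip 96 [[-30.7, -61.1], [-24.6, -28.6]]
  bay 1 latch 560 [[53.3, -59.3], [75.4, -30.8]]
  bay 1 bed/rail 267 [[-6.1, -71.0], [43.1, -19.3]]
  bay 1 floor 2401 [[-35.9, -69.5], [66.1, -20.6]]
  bay 2 lip 101 [[-28.7, 29.1], [-22.2, 60.4]]
  bay 2 latch 591 [[55.4, 30.1], [77.5, 58.8]]
  bay 2 bed/rail 286 [[-4.0, 18.8], [45.1, 70.5]]
  bay 2 floor 2405 [[-33.0, 19.8], [64.8, 69.1]]
rnd base c [ 506.7 -253.8] size [154.2 190.1] yaw -4.15 z 0.012464113376952551
  bay 1 lip 93 [[-39.3, -59.9], [-32.7, -28.5]]
  bay 1 latch 559 [[45.1, -58.9], [67.0, -30.3]]
  bay 1 bed/rail 291 [[-14.0, -70.6], [45.7, -18.9]]
  bay 1 floor 2380 [[-43.5, -69.3], [62.4, -19.6]]
  bay 2 lip 92 [[-48.6, 29.4], [-41.7, 61.1]]
  bay 2 latch 558 [[36.0, 30.6], [58.0, 59.4]]
  bay 2 bed/rail 276 [[-23.0, 19.2], [27.0, 70.8]]
  bay 2 floor 2449 [[-52.3, 20.6], [54.5, 69.6]]
a 0 grip c [602.9  66.7] [27.2 18.9] yaw 86.83 540 frame [[-19.9, -18.9], [20.0, 17.8]] 482 tongue [[-15.0, -0.3], [19.3, 36.8]] 448
a 1 grip c [602.8  64.7] [28.9 19.6] yaw -86.85 556 frame [[-20.0, -17.8], [19.8, 19.4]] 528 tongue [[-15.7, -36.7], [20.1, 18.0]] 527
b 0 grip c [455.4  54.4] [39.2 27.8] yaw -16.19 752 frame [[-27.4, -19.1], [31.4, 19.7]] 587 tongue [[-47.2, -13.9], [26.8, 19.8]] 330
b 1 grip c [455.6  53. ] [39.6 27.7] yaw -13.94 765 frame [[-27.4, -19.9], [31.3, 18.2]] 594 tongue [[-47.7, -20.4], [37.2, 14.2]] 315
c 0 grip c [447.2 -77.1] [39.2 28.6] yaw 15.64 760 frame [[-27.0, -19.7], [31.4, 19.2]] 603 tongue [[-47.5, -12.9], [37.5, 19.4]] 325
c 1 grip c [447.2 -79.1] [39.2 27.2] yaw 14.29 734 frame [[-27.3, -19.4], [31.4, 18.7]] 574 tongue [[-47.3, -19.4], [26.7, 13.3]] 294
```

```bash
cat >> h.py <<'E'
def rz(a): a=np.radians(a); return np.array([[np.cos(a),-np.sin(a),0],[np.sin(a),np.cos(a),0],[0,0,1]])
def tilt(a): a=np.radians(a); return np.array([[np.cos(a),0,-np.sin(a)],[0,1,0],[np.sin(a),0,np.cos(a)]]) # heel up
def T_(R,p): T=np.eye(4); T[:3,:3]=R; T[:3,3]=p; return T
def G(a,gx=.008,gz=.046):
    R=tilt(a)@np.diag([1,-1,-1.]); return T_(R,np.array([gx,0,gz])+.019*R[:,2])
CARR=dict(tri=((.508,.2403),-10.54),rnd=((.5067,-.2538),-4.15))
SH=dict(tri1=(.0098,-.0451),tri2=(.0119,.0446),rnd1=(.0015,-.0447),rnd2=(-.0075,.045))
def bay(n):
    c,y=CARR[n[:3]]; s=SH[n]; R=rz(y)
    return T_(R,R@np.array([s[0]-.007,s[1],0])+np.array([*c,.016]))
TIP=np.array([-.044,0,0])
def inbay(n,th,tx,tz):
    """chase pose, tilted th, its toe's bottom edge at bay x=tx, z=tz"""
    R=tilt(th); return bay(n)@T_(R,np.array([tx,0,tz])-R@TIP)
CH=dict(a=(.611,.064,-5),b=(.4555,.0537,-15.1),c=(.4472,-.0781,15.0)) # grip centre, yaw
def onbench(n,dz=0):
    x,y,w=CH[n]; R=rz(w); return T_(R,R@np.array([-.004,0,0])+np.array([x,y,dz]))
def mat(T): return T[:3,3],T[:3,:3]
E
python3 - <<'E'
from h import *
for a in(0,-10,-20):
    print("a",a)
    for n in "abc":
        for dz in(0,.08): print(n,dz,robot.ik(*mat(onbench(n,dz)@G(a))) is not None,end=' ')
    print()
    for b in("tri1","tri2","rnd1","rnd2"):
        for th,tx,tz in((35,-.027,.06),(35,-.027,.002),(35,-.043,.002),(15,-.044,0),(0,-.044,-.001)):
            q=robot.ik(*mat(inbay(b,th,tx,tz)@G(a))); print(b,th,None if q is None else np.round(q).tolist(),end=' ')
        print()
E
```

```text
a 0
a 0 True a 0.08 True b 0 True b 0.08 True c 0 True c 0.08 True 
tri1 35 None tri1 35 None tri1 35 None tri1 15 [48.0, 12.0, -52.0, 36.0, -22.0, -1.0] tri1 0 [41.0, 20.0, -29.0, 0.0, -42.0, 38.0] 
tri2 35 None tri2 35 None tri2 35 None tri2 15 [54.0, 17.0, -43.0, 31.0, -27.0, -2.0] tri2 0 [47.0, 24.0, -22.0, 0.0, -45.0, 33.0] 
rnd1 35 [-20.0, 5.0, -33.0, -28.0, -19.0, 130.0] rnd1 35 [-24.0, 11.0, -32.0, -40.0, -17.0, 145.0] rnd1 35 [-25.0, 10.0, -33.0, -42.0, -18.0, 147.0] rnd1 15 [-13.0, 15.0, -33.0, -5.0, -27.0, 104.0] rnd1 0 [-11.0, 23.0, -23.0, 0.0, -44.0, 97.0] 
rnd2 35 None rnd2 35 None rnd2 35 None rnd2 15 [-1.0, 11.0, -42.0, 2.0, -22.0, 85.0] rnd2 0 [-2.0, 20.0, -29.0, 0.0, -42.0, 88.0] 
a -10
a 0 True a 0.08 True b 0 True b 0.08 True c 0 True c 0.08 True 
tri1 35 [48.0, 3.0, -58.0, 56.0, -26.0, -20.0] tri1 35 None tri1 35 None tri1 15 [45.0, 16.0, -36.0, 7.0, -36.0, 28.0] tri1 0 [36.0, 24.0, -18.0, -9.0, -55.0, 49.0] 
tri2 35 [56.0, 9.0, -50.0, 51.0, -30.0, -21.0] tri2 35 [47.0, 14.0, -56.0, 75.0, -22.0, -39.0] tri2 35 [49.0, 13.0, -57.0, 74.0, -22.0, -40.0] tri2 15 [51.0
[... 825 characters left out ...]
i2 35 [56.0, 12.0, -37.0, 23.0, -38.0, 6.0] tri2 35 [55.0, 16.0, -42.0, 30.0, -28.0, -1.0] tri2 35 [56.0, 15.0, -44.0, 30.0, -28.0, -3.0] tri2 15 [45.0, 24.0, -17.0, -5.0, -52.0, 38.0] tri2 0 [37.0, 33.0, -2.0, -16.0, -70.0, 50.0] 
rnd1 35 [-13.0, 9.0, -29.0, -4.0, -36.0, 102.0] rnd1 35 [-13.0, 14.0, -33.0, -5.0, -28.0, 103.0] rnd1 35 [-14.0, 13.0, -34.0, -5.0, -28.0, 104.0] rnd1 15 [-11.0, 23.0, -21.0, 1.0, -51.0, 97.0] rnd1 0 [-10.0, 33.0, -10.0, 2.0, -68.0, 95.0] 
rnd2 35 [-1.0, 5.0, -37.0, 1.0, -33.0, 86.0] rnd2 35 [-1.0, 10.0, -42.0, 2.0, -23.0, 85.0] rnd2 35 [-1.0, 9.0, -43.0, 2.0, -23.0, 85.0] rnd2 15 [-2.0, 20.0, -26.0, -0.0, -49.0, 88.0] rnd2 0 [-2.0, 30.0, -14.0, -1.0, -66.0, 89.0]
```

```bash
cat >> h.py <<'E'
A=-20
def F(): return np.array(robot.read_force())
def grasp(n):
    robot.move_gripper(.62)
    robot.goto(*mat(onbench(n,.06)@G(A)))
    robot.servo_line(*mat(onbench(n)@G(A)),speed=.12)
    robot.move_gripper(0); print(n,"width",robot.read_grip_width(),"(want .318)")
    robot.servo_line(*mat(onbench(n,.06)@G(A)),speed=.15)
    print("t",robot.read_t(),"F lifted",F().round(2),"width",robot.read_grip_width())
def feel(b,th=35):
    robot.goto(*mat(inbay(b,th,-.027,.06)@G(A)))
    robot.servo_line(*mat(inbay(b,th,-.027,.002)@G(A)),speed=.1)
    f0=F(); ex=bay(b)[:3,0]; print("above/in",f0.round(2)); 
    robot.servo_line(*mat(inbay(b,th,-.036,.002)@G(A)),speed=.05); log=[]
    for tx in np.arange(-.037,-.050,-.0007):
        robot.servo_line(*mat(inbay(b,th,tx,.002)@G(A)),speed=.02)
        d=F()-f0; log.append(round(d@ex,1))
        if d@ex>4 or np.linalg.norm(d)>25: break
    print("feel tx",round(tx*1e3,1),log,d.round(1),"t",robot.read_t()); return tx
def swing(b,tx,th0=35,th1=-1):
    for th in [*np.arange(th0-5,th1,-5),th1]:
        x=tx+.0004+.005*(np.sin(np.radians(th))-np.sin(np.radians(th0)))
        z=.0015*max(th,0)/th0-(.0005 if th<=0 else 0)
        robot.servo_line(*mat(inbay(b,th,x,z)@G(A)),speed=.06)
        f=F(); print(round(th),f.round(1),round(robot.read_grip_width(),3),end=' | ')
        if np.linalg.norm(f)>45: print("STOP"); break
    print("t",robot.read_t())
E
python3 - <<'E'
from h import *
grasp("c"); tx=feel("tri2"); open("tx","w").write(str(tx))
p,d=robot.grab_frame("wrist"); cv2.imwrite("pics/held.png",p[:,:,::-1])
E
```

```text
c width 0.3165468841582016 (want .318)
t 6.775 F lifted [ 0.08  1.01 -4.13] width 0.31598747222610346
above/in [ 0.72  0.13 -3.27]
feel tx -42.6 [np.float64(-0.4), np.float64(-0.1), np.float64(-0.3), np.float64(-0.5), np.float64(-0.7), np.float64(-1.1), np.float64(-1.0), np.float64(3.3), np.float64(5.7)] [ 5.7 -0.9 -1.6] t 11.475
```

View pics/held.png

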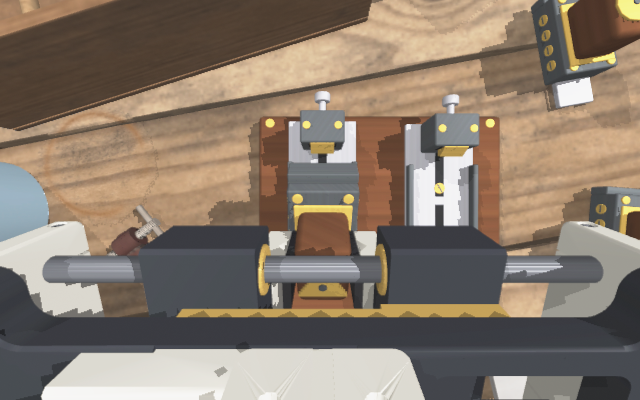

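The held chase is centred at column 322, the same as the latch housing, and the stop was felt within 0.5 mm of the prediction. I'll swing it down now.

```bash
cat >> h.py <<'E'
def press(b,gx=.014,lim=20):
    """release, back off, shut, press on the tag towards the heel"""
    T0=pose(); robot.move_gripper(.55)
    up=T0.copy(); up[:3,3]-=.05*T0[:3,2]; robot.servo_line(*mat(up),speed=.2)
    robot.move_gripper(0); f0=F()
    P=lambda z:mat(bay(b)@T_(np.diag([1,-1,-1.])@np.eye(3),[gx,0,z]))
    robot.goto(*P(.085)); robot.servo_line(*P(.066),speed=.12); f0=F(); log=[]
    for z in np.arange(.064,.050,-.001):
        robot.servo_line(*P(z),speed=.03); f=(F()-f0)[2]; log.append((round(z*1e3),round(f,1)))
        if f>lim: break
    print("press",log[-6:],"z",round((robot.read_position()[2]-.016)*1e3,1),"t",robot.read_t())
    robot.servo_line(*P(.09),speed=.2)
E
python3 - <<'E'
from h import *
swing("tri2",float(open("tx").read())); press("tri2")
T=pose(); p,d=robot.grab_frame("wrist"); cv2.imwrite("pics/p1.png",p[:,:,::-1]); np.savez("pics/p1.npz",d=d,T=T)
E
```

```text
30 [ 0.2  0.4 -2.9] 0.316 | 25 [ 0.4  0.1 -1.1] 0.317 | 20 [-0.3  2.5  1.8] 0.318 | 15 [-0.1  1.9  3.5] 0.319 | 10 [0.4 1.6 2.5] 0.319 | 5 [1.9 0.4 2.9] 0.319 | 0 [1.2 1.1 6.4] 0.317 | -1 [0.3 0.1 7.8] 0.317 | t 13.7333
press [(57, np.float64(0.3)), (56, np.float64(-0.5)), (55, np.float64(2.9)), (54, np.float64(11.3)), (53, np.float64(18.5)), (52, np.float64(25.7))] z 55.1 t 19.725
```

View pics/p1.png

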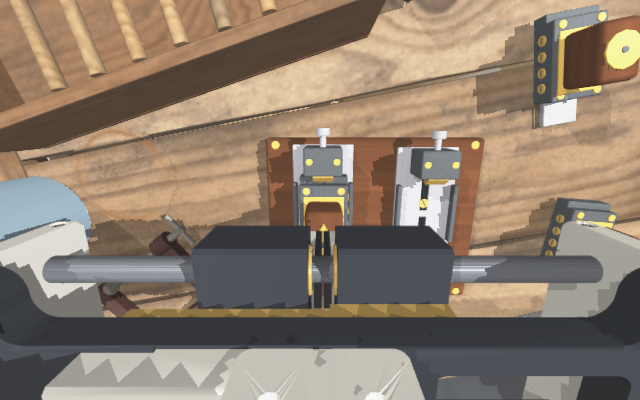

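The chase looks seated with the bolt over its ledge (housing at (323,160)). The press stopped at 55.1 mm, which is the grip's height on a level chase. Next is b into rnd2, with a picture of a on the way.

```bash
python3 - <<'E'
from h import *
robot.move_gripper(.62)
robot.goto([.47,.06,.24],np.diag([1,-1,-1.]))
T=pose(); p,d=robot.grab_frame("wrist"); cv2.imwrite("pics/wa.png",p[:,:,::-1]); np.savez("pics/wa.npz",d=d,T=T)
grasp("b"); tx=feel("rnd2"); open("tx","w").write(str(tx))
from fit import rect,near
W=cloud("wrist",d,T); W[235:]=np.nan
for n,c in(("a",(.61,.064)),("b",(.4555,.0537))):
    w=near(W,c,.06); q=w[(w[:,2]>.0525)&(w[:,2]<.06)]; m,s,a=rect(q,True); print(n,m.round(1),np.round(s,1),a,len(q))
E
```

```text
b width 0.31755441403429885 (want .318)
t 24.8583 F lifted [-0.6   0.52 -3.27] width 0.31433641215666763
above/in [-0.13  0.14 -1.97]
feel tx -42.6 [np.float64(-0.5), np.float64(-0.6), np.float64(-0.6), np.float64(-0.5), np.float64(0.5), np.float64(0.8), np.float64(1.1), np.float64(2.8), np.float64(5.2)] [ 5.1 -1.1 -3.5] t 29.2
a [613.4  65.5] [39.6 27.2] -1.020904541015625 962
b [455.3  53.6] [39.3 27.5] -15.414665222167969 677
```

```bash
sed -i 's/CH=dict(a=(.611,.064,-5)/CH=dict(a=(.6134,.0655,-1.0)/' h.py; python3 - <<'E'
from h import *
swing("rnd2",float(open("tx").read())); press("rnd2")
grasp("a"); tx=feel("rnd1"); open("tx","w").write(str(tx))
p,d=robot.grab_frame("wrist"); cv2.imwrite("pics/held_a.png",p[:,:,::-1])
E
```

```text
30 [0.6 0.2 0.1] 0.318 | 25 [ 3.1 -0.4  3.5] 0.32 | 20 [ 0.6 -1.4  9.1] 0.32 | 15 [ 0.4 -0.3  6.4] 0.317 | 10 [1.7 0.5 5.5] 0.319 | 5 [ 3.4 -0.6  4. ] 0.32 | 0 [ 2.9 -0.4  6.7] 0.317 | -1 [1.6 0.3 6.6] 0.317 | t 31.2
press [(59, np.float64(1.3)), (58, np.float64(-0.2)), (57, np.float64(4.1)), (56, np.float64(11.7)), (55, np.float64(19.8)), (54, np.float64(28.9))] z 56.9 t 36.6833
a width 0.31700379953796504 (want .318)
t 40.9333 F lifted [-0.33  0.41 -2.86] width 0.31679064990185646
above/in [ 0.82 -0.2  -3.02]
feel tx -49.6 [np.float64(-1.2), np.float64(-0.2), np.float64(-0.4), np.float64(-1.5), np.float64(-1.3), np.float64(-0.6), np.float64(-0.7), np.float64(-1.1), np.float64(-0.3), np.float64(-0.3), np.float64(-1.0), np.float64(-1.1), np.float64(-0.3), np.float64(-2.1), np.float64(-0.4), np.float64(-0.4), np.float64(-1.5), np.float64(-1.0), np.float64(-0.6)] [-0.5  1.4  0. ] t 48.1917
```

View pics/held_a.png

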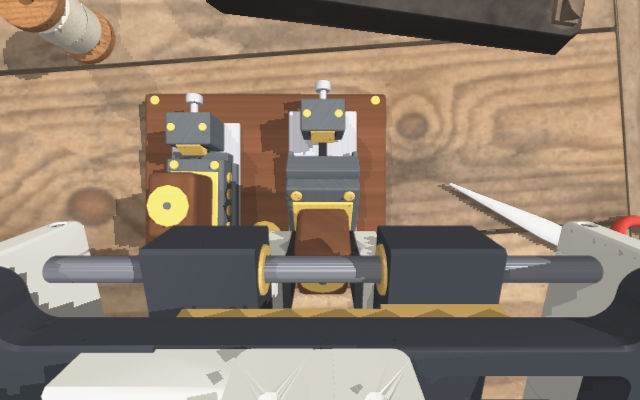

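b locked (press height 56.9 against the 57 mm tag). For chase a the stop wasn't felt, and the held chase appears shifted in the hand: its frame edge is at row 152, against 163 for c. I'll measure it with depth.

```bash
python3 - <<'E'
from h import *
T=pose(); p,d=robot.grab_frame("wrist"); np.savez("pics/ha.npz",d=d,T=T)
W=cloud("wrist",d,T)
Tc=T@np.linalg.inv(G(A)); L=(W-Tc[:3,3])@Tc[:3,:3]*1000   # nominal chase coordinates, mm
for r in range(145,236,4): print(r,L[r,300].round(1),L[r,322].round(1),L[r,345].round(1))
E
```

```text
145 [ 28.5  17.1 -53.5] [ 29.1   0.2 -52.2] [ 28.5 -17.6 -53.5]
149 [ 26.4  17.  -50.7] [ 26.2   0.2 -51.2] [ 26.4 -17.5 -50.8]
153 [ 23.6  17.1 -49.6] [ 23.4   0.2 -49.9] [ 24.  -17.5 -48.7]
157 [49.2 12.3  8.1] [49.2  0.1  8.2] [ 49.2 -12.7   8.2]
161 [48.4 12.1 11.5] [48.5  0.1 11.6] [ 48.4 -12.5  11.5]
165 [47.5 12.  14.3] [47.8  0.1 14.9] [ 47.9 -12.3  15.1]
169 [47.7 11.7 19.1] [47.5  0.1 18.7] [ 47.  -12.1  17.9]
173 [45.2 11.8 19. ] [nan nan nan] [ 45.2 -12.2  19. ]
177 [42.3 12.  18.3] [42.7  0.1 18.9] [ 42.8 -12.2  19.2]
181 [40.8 11.9 20. ] [41.4  0.1 20.9] [ 40.9 -12.3  20.2]
185 [41.  11.7 24.3] [40.3  0.1 23.1] [ 40.3 -12.1  23.1]
189 [39.6 11.6 26.1] [39.7  0.1 26.2] [ 39.2 -12.   25.5]
193 [38.4 11.5 28. ] [36.9  0.1 25.8] [ 37.6 -12.   26.8]
197 [35.  11.8 26.7] [33.4  0.1 24.3] [ 34.9 -12.1  26.6]
201 [31.1 12.1 24.9] [31.1  0.1 24.9] [ 30.8 -12.4  24.5]
205 [29.3 12.1 26.2] [29.6  0.1 26.5] [ 29.9 -12.3  26.9]
209 [26.8 12.2 26.4] [27.1  0.1 26.8] [ 26.5 -12.5  26. ]
213 [27.  11.9 30.2] [27.4  0.1 30.8] [ 26.5 -12.3  29.5]
217 [26.8 11.7 33.5] [27.7  0.1 34.5] [ 26.3 -12.1  32.8]
221 [26.  11.6 35.8] [26.6  0.1 36.5] [ 26.  -11.9  35.7]
225 [26.  11.4 39. ] [26.3  0.1 39.3] [ 25.7 -11.8  38.7]
229 [25.5 11.3 41.5] [26.2  0.1 42.4] [ 25.8 -11.6  42. ]
233 [25.8 11.  45. ] [25.   0.1 44.1] [ 24.8 -11.5  43.8]
```

The chase contacted the stop and then pivoted about 8° in the pads, so its grip is slipperier. I'll use the measured in-hand pose for the swing and check the state before releasing.

```bash
python3 - <<'E'
from h import *
phi=8.3; c=np.array([.008,0,.046]); R=tilt(phi)
D=T_(R,c-R@c+np.array([.0006,0,0]))       # nominal chase -> actual chase
GA=np.linalg.inv(D)@G(A)
for th in (38,32,26,21,16,12,8,4,0,-1):
    x=-.045+.005*np.sin(np.radians(th))+.0008; z=.001*max(th,0)/38-(.0005 if th<=0 else 0)
    robot.servo_line(*mat(inbay("rnd1",th,x,z)@GA),speed=.06)
    f=F(); print(th,f.round(1),end=' | ')
    if np.linalg.norm(f)>45: print("STOP"); break
T=pose(); p,d=robot.grab_frame("wrist"); print(robot.read_t())
L=(cloud("wrist",d,T)-bay("rnd1")[:3,3])@bay("rnd1")[:3,:3]*1000
for r in range(140,236,5): print(r,L[r,310].round(1),L[r,335].round(1))
E
```

```text
38 [-0.8 -0.8 -3. ] | 32 [ 1.3 -0.3  1.2] | 26 [ 1.4 -1.3  3.7] | 21 [-1.1 -1.1  4.2] | 16 [ 0.5 -0.5  4.3] | 12 [-0.2 -0.2  2.7] | 8 [0.5 0.8 3.1] | 4 [ 0.3 -0.4  1.6] | 0 [0.4 0.1 8.3] | -1 [-1.3  1.8  9.8] | 50.8583
140 [65.7  5.3 22.7] [66.  -5.8 23.3]
145 [65.9  5.2 27. ] [66.9 -5.6 28.5]
150 [65.4  5.1 30. ] [65.9 -5.5 30.8]
155 [63.2  5.1 30.6] [63.  -5.7 30.3]
160 [60.9  5.2 31.1] [60.2 -5.7 30.2]
165 [58.1  5.3 31. ] [58.  -5.8 30.8]
170 [55.1  5.4 30.8] [55.  -5.9 30.6]
175 [51.7  5.5 30.1] [52.5 -5.9 31.2]
180 [49.   5.6 30.5] [49.2 -6.1 30.7]
185 [46.   5.7 30.7] [45.9 -6.2 30.5]
190 [35.7  6.2 22.9] [34.9 -6.8 22. ]
195 [31.2  6.4 21.9] [31.3 -6.9 22. ]
200 [28.4  6.4 22.8] [27.  -7.  21.3]
205 [26.1  6.4 24.3] [26.2 -7.  24.4]
210 [23.7  6.5 25.7] [23.6 -7.  25.6]
215 [24.3  6.3 29.9] [23.9 -6.9 29.6]
220 [24.7  6.2 33.8] [23.6 -6.8 32.8]
225 [23.6  6.2 36.3] [24.  -6.7 36.6]
230 [23.6  6.1 39.6] [23.9 -6.6 39.8]
235 [24.1  5.9 43.2] [23.9 -6.5 43.1]
```

The frame top reads 22 mm and the grip's rear face x = 24 mm, so the chase is level and seated. Next: release, press, and a final look.

```bash
python3 - <<'E'
from h import *
press("rnd1")
robot.goto([.42,-.2,.24],np.diag([1,-1,-1.]))
T=pose(); p,d=robot.grab_frame("wrist"); cv2.imwrite("pics/end.png",p[:,:,::-1]); print(robot.read_t())
pt,dt=robot.grab_frame("top"); cv2.imwrite("pics/endtop.png",pt[:,:,::-1])
z=np.load("pics/p1.npz")
for b,W in(("tri2",cloud("wrist",z['d'],z['T'])),("rnd1",cloud("wrist",d,T)),("rnd2",cloud("wrist",d,T))):
    L=((W-bay(b)[:3,3])@bay(b)[:3,:3]*1000).reshape(-1,3)
    s=L[(abs(L[:,1])<18)&(L[:,0]>26)&(L[:,0]<36)&(L[:,2]>10)&(L[:,2]<40)]
    g=L[(abs(L[:,1])<12)&(L[:,0]>-16)&(L[:,0]<24)&(L[:,2]>45)&(L[:,2]<65)]
    print(b,"frame top(22)",np.median(s[:,2]).round(1),"top z at x<0,x>10 (55-57)",[np.median(g[m,2]).round(1) if m.any() else None for m in(g[:,0]<-10,g[:,0]>17)])
    bo=L[(abs(L[:,1])<7)&(L[:,0]>36.5)&(L[:,0]<43)]; print("  bolt/ledge z",np.percentile(bo[:,2],[10,50,90]).round(1) if len(bo) else None, "min x of z>18",bo[bo[:,2]>18][:,0].min().round(1) if (bo[:,2]>18).any() else None)
cv2.imwrite("pics/final.png",np.vstack([cv2.resize(p[20:190,240:480,::-1],(720,510))]))
E
```

```text
press [(59, np.float64(0.1)), (58, np.float64(-1.2)), (57, np.float64(3.1)), (56, np.float64(8.9)), (55, np.float64(16.8)), (54, np.float64(24.9))] z 56.9 t 56.4583
57.625
tri2 frame top(22) 22.5 top z at x<0,x>10 (55-57) [None, np.float64(54.6)]
  bolt/ledge z [181.1 199.4 208.5] min x of z>18 36.5
rnd1 frame top(22) 22.7 top z at x<0,x>10 (55-57) [np.float64(54.9), np.float64(55.2)]
  bolt/ledge z [13.8 22.7 27.3] min x of z>18 38.5
rnd2 frame top(22) 22.7 top z at x<0,x>10 (55-57) [np.float64(54.7), np.float64(55.1)]
  bolt/ledge z [14.2 22.7 27.5] min x of z>18 38.5
```

View pics/final.png

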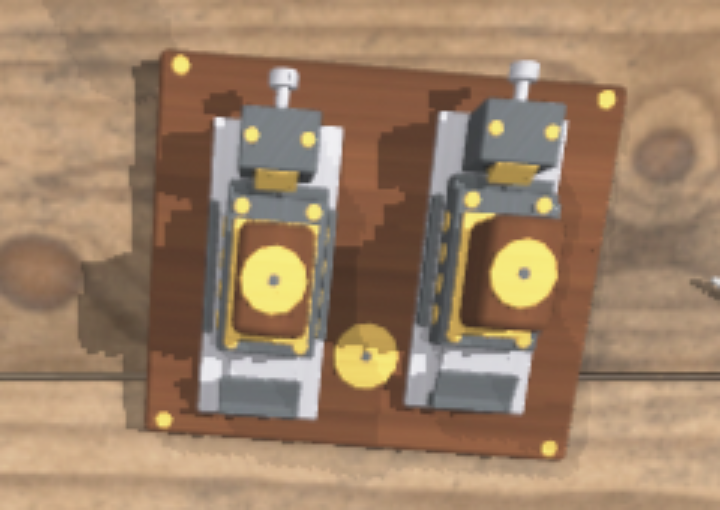

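Both round bays show level chases with their brass bolts out to x ≈ 38 mm over the ledges. There's time for the same check on the triangle bay, then I'll hand in.

```bash
python3 - <<'E'
from h import *
robot.goto([.42,.2,.24],np.diag([1,-1,-1.]))
T=pose(); p,d=robot.grab_frame("wrist"); cv2.imwrite("pics/endtri.png",p[:,:,::-1])
W=cloud("wrist",d,T); W[235:]=np.nan; b="tri2"
L=((W-bay(b)[:3,3])@bay(b)[:3,:3]*1000).reshape(-1,3)
s=L[(abs(L[:,1])<18)&(L[:,0]>26)&(L[:,0]<36)&(L[:,2]>10)&(L[:,2]<40)]
g=L[(abs(L[:,1])<12)&(L[:,2]>45)&(L[:,2]<65)]
t=[np.median(g[m,2]) for m in((g[:,0]<-10)&(g[:,0]>-16),(g[:,0]>17)&(g[:,0]<24))]
bo=L[(abs(L[:,1])<7)&(L[:,0]>36.5)&(L[:,0]<43)]; mx=bo[bo[:,2]>18][:,0].min()
print(np.median(s[:,2]),t,np.percentile(bo[:,2],[10,50,90]),mx,robot.read_t())
if abs(np.median(s[:,2])-22.5)<1.2 and abs(t[0]-t[1])<1 and mx<39.5: robot.job_done(); print("handed in",robot.read_t())
E
```

```text
22.772500508009735 [np.float64(54.93653378815839), np.float64(54.99968784446725)] [13.99197937 22.66381442 27.16735475] 38.4789162318199 59.2083
the job is handed in; nothing more can be done
the job is handed in; nothing more can be done
```

All three chases are clipped in and locked. The job was handed in at about 59 s, against the 72 s limit.

- **Placing:** the triangle-tagged chase_c is in bay 2 of the triangle carrier. Disc-tagged chase_b is in bay 2 of the round carrier and chase_a in bay 1. I found each chase and bed offset with the wrist camera. I then felt for the toe stop, swung the heel down and pressed each tag with about 25–29 N.
- **Last checks:** in all three bays the frame top reads 22.7–22.8 mm against 22 mm nominal. Front and rear grip heights agree within 0.4 mm. The bolt nose sits at about x = 38.5 mm over the ledge, where sprung out is 38 mm.
- **What went wrong:** while I felt for the stop, chase_a pivoted about 8° in the fingers and the push never reached the contact threshold. I measured its tilt in the hand by depth and corrected the swing, and it then seated level like the others.
- **Not checked:** I did not touch any bystander knowingly, but I did not compare their positions at the end. I saved a last top picture but never viewed it.

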